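# Swing the desk lamp over the open book and switch it on

## Task

Get the desk ready for reading: with a fingertip, gently push the brass lamp's arm round until the lamp's head hangs centred over the open book, and leave it there. Then press the button on the lamp's foot all the way down to switch the lamp on, and let go. Do not grip or lift anything, do not shift the lamp's foot or the book, and leave everything else on the desk as it stands.

Things in the scene. Friction and masses are not known exactly. Their poses are not given: they have to be found in the camera images.
- lamp: Brass swing-arm desk lamp, loose, about 3 kg. Foot: flat slab 220 (x) x 150 (y) x 18 mm; origin at the centre of its underside, z up. Post of 18 mm diameter at x = +60 mm, y = 0, its collar (28 mm diameter) topping out 232 mm above the desk; button at x = -75 mm, y = 0.
- pivot (a point): Point on the vertical axis about which the lamp's arm swings, in the post's collar, at the arm's mid-height, 217 mm above the desk. Belongs to the foot: does not turn with the arm.
- lamp_arm: Level brass arm: bar 12 mm wide, 20 mm high (207 to 227 mm above the desk). Origin on the pivot axis at the bar's mid-height; the bar runs along its own -x axis to 195 mm from the pivot, where the round head begins. Stiff swivel: about 0.12 N m (1 N at mid-bar), stays where it is left, no spring.
- head (a point): Centre of the lamp's head, a flat brass disc of 100 mm diameter and 22 mm high at the end of the arm, 245 mm from the pivot, centre 217 mm above the desk.
- swing (a joint): Swivel angle of the arm on the foot, rad: 0 when the arm points along the foot's -x axis (above the button), positive anticlockwise seen from above; stops at -1.9 and +1.9.
- switch (a joint): Travel of the push button in m: 0 up, 0.006 fully down. Springs back; fully down takes 4 N.
- switch_top (a point): Centre of the top face of the grey round push button (32 mm diameter) in its dark housing on the lamp's foot, near the end away from the post. It is pressed straight down. When the arm is swung over the open book the space above it is free.
- open_book: Small open book lying flat, loose, two cream pages with lines of print: 204 (x, across both pages) x 150 (y) x 12 mm. Origin: centre of the underside, below the middle of the spread. It lies left or right of the lamp's foot, 228 to 262 mm from the pivot axis, so the head can come within 20 mm of centred over it.
- shut_book: Shut book of 150 x 110 x 27 mm lying on the other side of the lamp, loose. Origin: centre of the underside. Leave alone.
- paperweight: Glass paperweight, 48 mm diameter, 28 mm high, beside the lamp's foot. Origin: centre of the underside. Leave alone.
- stapler: Stapler 115 x 30 x 37 mm, beside the lamp's foot. Origin: centre of the underside, long axis x. Leave alone.
- mug: White mug, 80 mm diameter, 90 mm high. Origin: centre of the underside, handle at +y. Leave alone.
- pen_cup: Dark steel cup, 72 mm diameter, 95 mm high. Origin: centre of the underside. Leave alone.
- plant: Small plant in a white pot, about 92 mm diameter and 155 mm high. Origin: centre of the underside. Leave alone.
- frame: Standing picture frame, 130 wide (y), 170 mm high, picture facing its -x. Origin: centre of the panel's lower edge. Leave alone.

How it is judged:
On the way, in this order (a step that is already met when the one before it is completed fails the run):
1. the lamp's head hangs still, centred over the open book (horizontal distance between head and open_book below 0.04 m and velocity of joint swing between -0.05 and 0.05 rad/s), for 0.3 s.
2. the lamp's button is pressed down with the head over the book (horizontal distance between head and open_book below 0.04 m and value of joint switch above 0.0045 m), for 0.05 s.
At the end, for the whole second after the job is handed in: Seen from above, the head's centre is within 40 mm of the open book's middle, arm still; the button was then pressed (4.5 mm or more) and is up again; the lamp stands upright, its foot within 20 mm, the open book within 15 mm and all else within 20 mm of where they were (all of step 1 and value of joint switch below 0.002 m and distance of each of lamp, shut_book, paperweight, stapler, mug, pen_cup, plant, frame from where it was at the start of the episode below 0.02 m and distance of open_book from where it was at the start of the episode below 0.015 m and angle between lamp's own z axis and vertical below 0.05 rad); the robot touches nothing.
It fails at once if the lamp's foot is shifted more than 20 mm, or lifted or tipped (distance of lamp from where it was at the start of the episode above 0.02 m or angle between lamp's own z axis and vertical above 0.1 rad).
It fails at once if the open book is moved more than 15 mm or lifted (distance of open_book from where it was at the start of the episode above 0.015 m).
It fails at once if another thing on the desk is moved more than 20 mm or lifted (distance of any of shut_book, paperweight, stapler, mug, pen_cup, plant, frame from where it was at the start of the episode above 0.02 m).
It fails at once if the lamp's arm is gripped or shoved hard (more than 15 N) (contact force between the fingers and lamp_arm above 15 N).
It fails at once if the button is pressed before the head is over the open book (value of joint switch above 0.0045 m and horizontal distance between head and open_book above 0.06 m).
It also fails if it takes over 58 s, if anything falls off the work surface, if the arm or the gripper's body presses on something with over 40 N, if the wrist force passes 120 N, or if a joint passes its speed limit or range.

## Robot

A 6-joint arm with a two-finger parallel gripper is mounted at the origin on the work surface. World frame = base frame: x ahead of the robot, y to its left, z up, the work surface at z = 0. Lengths are in m, angles in rad, forces in N, time in s.
With the tool pointing down it reaches from about 0.25 to 0.775 m from the base axis. Payload 4 kg.
Tool frame: the origin (TCP) lies midway between the tips of the shut fingers; the grasp point (between the pads) lies 19 mm behind it (grip_point_offset is the distance from the TCP to the grasp point, in m); z points along the fingers, y is the line along which they close (so a half turn about z gives the same grasp; the last joint's range is limited). The gripper opens to 94 mm and grips with 3 to 60 N. Pads are 16 mm wide; open, the fingers measure 119 mm over their backs; the gripper's body (75 mm by 177 mm) begins 78 mm behind the grasp point.
Start: joints at [-1.375, 0.087, 1.371, -0, 1.684, -0.103], TCP at [0.162, -0.526, 0.206] pointing down, gripper open.
Joint ranges: [-3.1, 3.1], [-0.76, 2.03], [0.27, 2.55], [-1.08, 4.22], [0.17, 2.65], [-2.57, 2.57]. Speed limits (rad/s): [2.79, 2.79, 3.14, 3.14, 3.14, 3.14].

## Interface

Orientations are given as [roll, pitch, yaw] about the fixed x, y, z axes, in that order (R = Rz(yaw) Ry(pitch) Rx(roll)).
In Python, from bench import * gives the robot as it stands.
- The arm moves only by the tool carry_out, never from a script. Its argument "commands" is a list of rows, each a list of 6 numbers: the shift along the tool's x, y, z in m, then the turn, a rotation vector about the tool's x, y, z in rad. In form: [[tx, ty, tz, rx, ry, rz], ...]. A call has exactly 5 rows; each row is the pose to reach, as a shift and turn from the pose commanded when the call began, along the tool's axes at that moment; what a row does not reach only later rows make up. A row lasts 1/10 s, in which the tool goes at most 50 mm and 8.59 degrees, less where a joint would pass 70% of its speed; a pose out of reach is approached as far as the arm can. A call with a gripper value outside its range is refused whole. "jaw" is the opening, from 0 (shut) to 1 (fully open), set as the call begins (left out, the last holds). The fingers move at their own pace and stop on an object; the grip force is fixed at half the most. Time passes only in rows, so rows that repeat a pose let the fingers close, or fill a call up. It gives the time, the measured TCP pose, the force, the opening and the grip force at its end, in the units of the state.
- get_obs(): the state, without advancing time (a new reading comes with each control period).
- snapshot(name): name is "scene" or "side" or "wrist"; returns a dict with "img" (384x512x3 uint8, red, green, blue), "range_z" (384x512 float32, m along the optical axis (not along the pixel's ray), 0 where there is no reading), "fx", "fy", "cx", "cy" (pixels), "R" (3x3) and "t" (3): a world point X has camera coordinates R X + t. Camera axes: x right, y down, z forward; pixel columns grow to the right and rows downward; lengths in m; the calibration is good to about 2 mm. A picture is of the moment at which its call begins.
- close_job(): hands the job in; it is judged then, once.
The state is a dict: "time": time; "joint_positions": joint angles; "qvel": joint speeds; "joint_torque": joint torques, N m; "tool_pos": TCP position; "ee_rot": TCP orientation; "wrist_force": force on the tool from outside, world axes, zero at the start; "wrist_torque": the same for the moment, N m; "width": finger opening in m; "finger_force": force on a finger pad.
Only numpy, scipy, OpenCV 4.12 (cv2) and the standard library are available. Lean on these libraries where they do the work, as an engineer would, in place of code of your own. Each camera call takes 0.05 s, during which the arm holds its last target. There are 200 camera calls.

## Working session

There is one attempt and no reset: what is moved stays moved. The work goes in short steps, Python scripts to look and compute and a tool call to move; the robot and the scene stay as the last step left them, time stands still between calls to the robot, and variables do not carry over. Pictures are saved under pics/ and viewed, at most 10 in all, crops included, and the job is handed in when it is done.

Besides the shell and the picture viewer there is one more tool, called after "Call:" as name(argument=value, ...) on one line, values as JSON. carry_out: Moves the arm, as the interface text tells. Its arguments: {"type":"object","properties":{"commands":{"type":"array","items":{"type":"array","items":{"type":"number"}}},"jaw":{"type":"number"}},"required":["commands"]}

```bash
mkdir -p pics; python3 - <<'E'
from bench import *
import cv2,numpy as np,pickle
for n in("scene","side"):
    s=snapshot(n); pickle.dump(s,open(n+".pkl","wb"))
    cv2.imwrite(f"pics/{n}0.png",s["img"][:,:,::-1]); print(n,-s["R"].T@s["t"])
o=get_obs(); print(o)
E
```

```text
scene [1.5264221  0.16275942 0.84180187]
side [ 0.33042308 -1.05542835  1.20696526]
{'time': 0.1, 'joint_positions': array([-1.37509227e+00,  8.79054412e-02,  1.37208208e+00, -2.50797962e-06,
        1.68358066e+00, -1.03087829e-01]), 'qvel': array([-1.02014969e-04, -2.98836200e-03, -2.09831747e-03,  6.54666415e-04,
        4.27179228e-04,  8.69307297e-05]), 'joint_torque': array([ 3.27926224e-03, -3.41251659e+01, -3.03303123e+01,  7.21464213e-02,
        3.04314983e-02, -9.37540153e-05]), 'tool_pos': array([ 0.16180831, -0.5251563 ,  0.20441858]), 'ee_rot': array([-3.13962735e+00, -2.00813581e-04,  2.98791413e-01]), 'wrist_force': array([-0.20611763,  0.05504436,  0.97992011]), 'wrist_torque': array([-0.0218828 ,  0.0034017 ,  0.04822773]), 'finger_force': 0.0, 'width': 0.09373353745928038}
```

View pics/scene0.png

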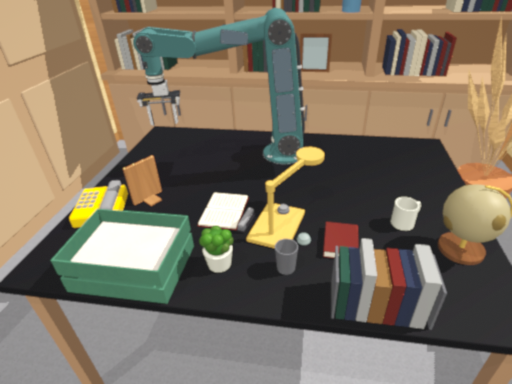

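View pics/side0.png

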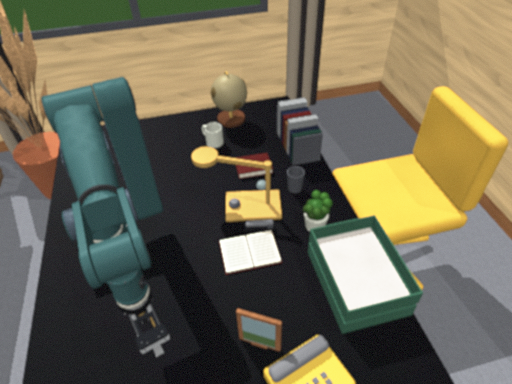

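The lamp stands mid-desk: post at about (268,205) in the scene view, head at (311,156), button at (284,208). The open book is at (225,211), on the −y side; the shut book is on the +y side. Next I measure from range data.

```bash
cat > h.py <<'E'
import numpy as np,cv2,pickle
def cloud(s):
    z=s["range_z"];v,u=np.mgrid[:z.shape[0],:z.shape[1]]
    c=np.stack([(u-s["cx"])/s["fx"]*z,(v-s["cy"])/s["fy"]*z,z],-1)
    P=(c-s["t"])@s["R"]; P[z==0]=np.nan
    return P
def rect(p):
    (c,wh,a)=cv2.minAreaRect((p[:,:2]*1000).astype(np.float32)); return np.round(c,1),np.round(wh,1),round(a,1)
E
python3 - <<'E'
from h import *
A=[];C=[]
for n in("scene","side"):
    s=pickle.load(open(n+".pkl","rb"));P=cloud(s);I=s["img"].astype(int)
    hsv=cv2.cvtColor(s["img"],cv2.COLOR_RGB2HSV).astype(int)
    x,y,z=np.moveaxis(P,-1,0)
    reg=(x>.2)&(x<.75)&(y>-.35)&(y<.35)
    brass=reg&(hsv[...,0]>15)&(hsv[...,0]<32)&(hsv[...,1]>90)
    for nm,m in (("foot",brass&(abs(z-.018)<.006)),("arm/head",brass&(z>.195)&(z<.26)),("page",reg&(abs(z-.012)<.008)&(hsv[...,1]<60)&(hsv[...,2]>150)),("post",brass&(z>.05)&(z<.19)),
      ("button",reg&(z>.022)&(z<.06)&~brass&(hsv[...,1]<80))):
        k,l=cv2.connectedComponents(m.astype(np.uint8))
        for i in range(1,k):
            if (l==i).sum()>25: p=P[l==i]; r,c=np.where(l==i); print(n,nm,len(p),"px",c.mean().round(),r.mean().round(),rect(p),"z",np.percentile(p[:,2],[2,50,98]).round(3))
E
```

```text
scene foot 1265 px 276.0 226.0 (array([562.4,  35.1]), array([149.5, 224.7]), 77.8) z [0.013 0.017 0.021]
scene arm/head 710 px 298.0 165.0 (array([489.4,  77.6]), array([100.3, 305.8]), 53.2) z [0.206 0.226 0.232]
scene page 1175 px 224.0 210.0 (array([ 496.4, -182.4]), array([147. , 200.7]), 89.1) z [0.007 0.012 0.015]
scene page 46 px 304.0 241.0 (array([634.6, 142.9]), array([23.3, 42.4]), 30.0) z [0.006 0.014 0.019]
scene page 36 px 330.0 254.0 (array([690. , 226.6]), array([30.3,  6.8]), 85.7) z [0.005 0.011 0.02 ]
scene post 182 px 271.0 211.0 (array([625.7,  24. ]), array([13.5, 18.4]), 19.8) z [0.055 0.123 0.189]
scene button 85 px 283.0 209.0 (array([494.3,  50.8]), array([40.8, 38.3]), 7.1) z [0.025 0.033 0.041]
scene button 144 px 245.0 218.0 (array([559.6, -80. ]), array([ 25.1, 104.2]), 77.0) z [0.023 0.035 0.039]
scene button 45 px 304.0 236.0 (array([626.9, 138.4]), array([32.9, 27.6]), 2.7) z [0.022 0.024 0.029]
scene button 71 px 286.0 251.0 (array([731.6,  88.6]), array([13.4, 47.5]), 2.6) z [0.036 0.05  0.06 ]
side foot 1313 px 253.0 205.0 (array([560. ,  32.3]), 
[... 286 characters left out ...]
1.0 (array([ 493.6, -182. ]), array([149.5, 204.6]), 88.0) z [0.005 0.013 0.018]
side post 113 px 267.0 185.0 (array([615.1,  16. ]), array([13.9, 17.3]), 66.0) z [0.054 0.128 0.188]
side button 54 px 292.0 185.0 (array([731.3,  74.5]), array([14.3, 50.3]), 31.4) z [0.023 0.041 0.058]
side button 34 px 261.0 182.0 (array([619.2, 135.7]), array([28.7, 30.1]), 69.3) z [0.023 0.026 0.03 ]
side button 78 px 234.0 203.0 (array([485.2,  39.6]), array([36.3, 40.7]), 82.8) z [0.024 0.034 0.044]
side button 165 px 259.0 223.0 (array([554.7, -83.1]), array([ 26.8, 103.4]), 78.6) z [0.023 0.036 0.043]
side button 49 px 309.0 224.0 (array([ 733.3, -148.9]), array([13., 50.]), 27.9) z [0.025 0.044 0.059]
```

```bash
python3 - <<'E'
from h import *
s=pickle.load(open("side.pkl","rb"))
cv2.imwrite("pics/sc.png",cv2.resize(s["img"][130:290,170:350,::-1],None,fx=4,fy=3.7,interpolation=cv2.INTER_CUBIC)[:600])
E
```

```text
(no output)
```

View pics/sc.png

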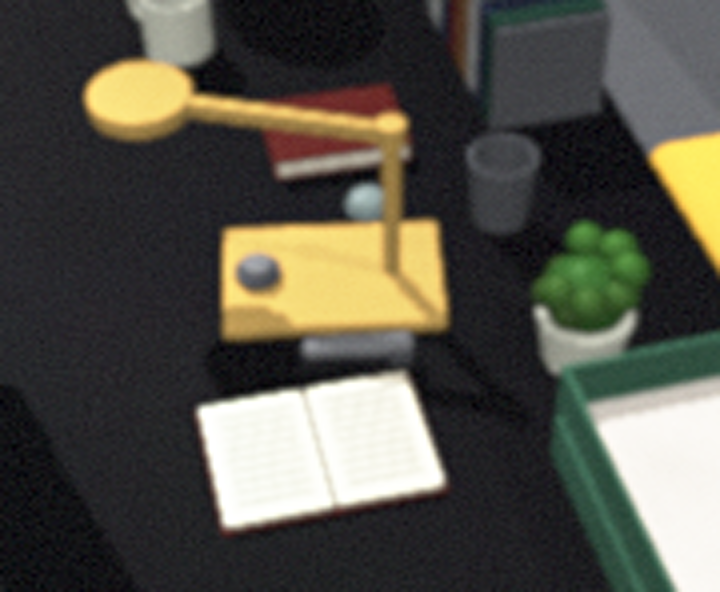

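```bash
cat >> h.py <<'E'
from scipy.optimize import least_squares
def arm(s,x0=(.62,.021,2.6),fixp=None):
    P=cloud(s);hsv=cv2.cvtColor(s["img"],cv2.COLOR_RGB2HSV).astype(int);x,y,z=np.moveaxis(P,-1,0)
    m=(x>.3)&(x<.75)&(y>-.35)&(y<.35)&(z>.217)&(z<.245)&(hsv[...,0]>15)&(hsv[...,0]<32)&(hsv[...,1]>90)
    p=P[m][:,:2]
    def sd(a):  # signed distance of points to the lollipop plan outline (bar+disc+collar)
        d=np.array([np.cos(a[2]),np.sin(a[2])]);q=p-a[:2];t=q@d;n=q@[-d[1],d[0]]
        bar=np.maximum(abs(n)-.006,np.maximum(t-.2,-t)); disc=np.hypot(t-.245,n)-.05; col=np.hypot(t,n)-.014
        out=np.maximum(np.minimum(np.minimum(bar,disc),col),0)
        D=np.hypot(t-.245,n); far=np.r_[[.05*(n[t>.2]).mean()/.05*10]]  # head centred across
        return np.r_[out,far]
    r=least_squares(sd,x0,x_scale=.01,loss="soft_l1",f_scale=.003); a=r.x
    d=np.array([np.cos(a[2]),np.sin(a[2])]);q=p-a[:2];t=q@d
    h=p[t>.2]; (c,rad)=cv2.minEnclosingCircle((h*1000).astype(np.float32))
    return a,a[:2]+.245*d,np.round(c,1),round(rad,1),len(p)
E
python3 - <<'E'
from h import *
for n in("scene","side"): print(n,arm(pickle.load(open(n+".pkl","rb"))))
E
```

```text
scene (array([0.62207239, 0.02112591, 2.62927237]), array([0.40852807, 0.14122514]), array([406. , 139.4]), 51.9, 557)
side (array([0.61829407, 0.02082326, 2.66680128]), array([0.40039398, 0.13282572]), array([400.2, 134.6]), 53.1, 634)
```

```bash
cat >> h.py <<'E'
from scipy.spatial.transform import Rotation as Ro
def plan(start,way):
    """start/way rows: x,y,z,yaw of a downward tool; prints calls of 5 rows"""
    way=list(way)
    while len(way)%5: way.append(way[-1])
    T=lambda w:Ro.from_euler("xyz",[np.pi,0,w[3]])
    cur=start
    for k in range(0,len(way),5):
        R=T(cur)
        print([[*(R.inv().apply(np.array(w[:3])-cur[:3]).round(4)+0.).tolist(),*((R.inv()*T(w)).as_rotvec().round(3)+0.).tolist()] for w in way[k:k+5]], "->",np.round(way[k+4],3))
        cur=way[k+4]
def lin(a,b,n): return [np.array(a)+(np.array(b)-np.array(a))*i/n for i in range(1,n+1)]
E
python3 - <<'E'
from h import *
a=[.1618,-.5252,.2044,.2988];b=[.162,-.525,.3,.3];c=[.512,.138,.3,1.07]
plan(a,lin(a,b,4)+lin(b,c,26))
E
```

```text
[[0.0001, 0.0, -0.0239, 0.0, 0.0, 0.0], [0.0001, -0.0001, -0.0478, 0.0, 0.0, -0.001], [0.0002, -0.0001, -0.0717, 0.0, 0.0, -0.001], [0.0003, -0.0001, -0.0956, 0.0, 0.0, -0.001], [0.0206, -0.0205, -0.0956, 0.0, 0.0, -0.031]] -> [ 0.175 -0.5    0.3    0.33 ]
[[0.021, -0.0198, 0.0, 0.0, 0.0, -0.03], [0.042, -0.0395, 0.0, 0.0, 0.0, -0.059], [0.063, -0.0593, 0.0, 0.0, 0.0, -0.089], [0.084, -0.0791, 0.0, 0.0, 0.0, -0.118], [0.105, -0.0989, 0.0, 0.0, 0.0, -0.148]] -> [ 0.243 -0.372  0.3    0.478]
[[0.0237, -0.0165, 0.0, 0.0, 0.0, -0.03], [0.0474, -0.0329, 0.0, 0.0, 0.0, -0.059], [0.071, -0.0494, 0.0, 0.0, 0.0, -0.089], [0.0947, -0.0658, 0.0, 0.0, 0.0, -0.118], [0.1184, -0.0823, 0.0, 0.0, 0.0, -0.148]] -> [ 0.31  -0.244  0.3    0.626]
[[0.0258, -0.0128, 0.0, 0.0, 0.0, -0.03], [0.0517, -0.0256, 0.0, 0.0, 0.0, -0.059], [0.0775, -0.0384, 0.0, 0.0, 0.0, -0.089], [0.1034, -0.0511, 0.0, 0.0, 0.0, -0.118], [0.1292, -0.0639, 0.0, 0.0, 0.0, -0.148]] -> [ 0.377 -0.117  0.3    0.774]
[[0.0274, -0.0088, 0.0, 0.0, 0.0, -0.03], [0.0549, -0.0177, 0.0, 0.0, 0.0, -0.059], [0.0823, -0.0265, 0.0, 0.0, 0.0, -0.089], [0.1098, -0.0353, 0.0, 0.0, 0.0, -0.118], [0.1372, -0.0442, 0.0, 0.0, 0.0, -0.148]] -> [0.445 0.01  0.3   0.922]
[[0.0285, -0.0047, 0.0, 0.0, 0.0, -0.03], [0.0569, -0.0094, 0.0, 0.0, 0.0, -0.059], [0.0854, -0.0141, 0.0, 0.0, 0.0, -0.089], [0.1138, -0.0187, 0.0, 0.0, 0.0, -0.118], [0.1423, -0.0234, 0.0, 0.0, 0.0, -0.148]] -> [0.512 0.138 0.3   1.07 ]
```

Call:
carry_out(commands=[[0,0,-0.024,0,0,0],[0,0,-0.048,0,0,0],[0,0,-0.072,0,0,0],[0,0,-0.096,0,0,0],[0.02,-0.02,-0.096,0,0,-0.03]], jaw=0)

```text
time: 0.6
tool_pos: [0.1743, -0.5031, 0.304]
ee_rot: [3.136, 0.001, 0.327]
wrist_force: [0.5, 0.1, 0.7]
width: 0.0574
finger_force: 0.0
```

Call:
carry_out(commands=[[0.021,-0.02,0,0,0,-0.03],[0.042,-0.04,0,0,0,-0.06],[0.063,-0.059,0,0,0,-0.09],[0.084,-0.079,0,0,0,-0.12],[0.105,-0.099,0,0,0,-0.148]])

```text
time: 1.1
tool_pos: [0.2428, -0.3718, 0.3009]
ee_rot: [-3.141, -0.0, 0.478]
wrist_force: [0.5, -0.4, -0.5]
width: 0.0174
finger_force: 0.0
```

Call:
carry_out(commands=[[0.024,-0.016,0,0,0,-0.03],[0.047,-0.033,0,0,0,-0.06],[0.071,-0.049,0,0,0,-0.09],[0.095,-0.066,0,0,0,-0.12],[0.118,-0.082,0,0,0,-0.148]])

```text
time: 1.6
tool_pos: [0.31, -0.2447, 0.3011]
ee_rot: [-3.141, 0.0, 0.626]
wrist_force: [0.7, -0.4, -0.1]
width: 0.0003
finger_force: 0.0
```

Call:
carry_out(commands=[[0.026,-0.013,0,0,0,-0.03],[0.052,-0.026,0,0,0,-0.06],[0.078,-0.038,0,0,0,-0.09],[0.103,-0.051,0,0,0,-0.12],[0.129,-0.064,0,0,0,-0.148]])

```text
time: 2.1
tool_pos: [0.3771, -0.1175, 0.301]
ee_rot: [-3.141, 0.0, 0.774]
wrist_force: [1.0, -1.1, 0.3]
width: 0.0008
finger_force: 0.0
```

Call:
carry_out(commands=[[0.027,-0.009,0,0,0,-0.03],[0.055,-0.018,0,0,0,-0.06],[0.082,-0.027,0,0,0,-0.09],[0.11,-0.035,0,0,0,-0.12],[0.137,-0.044,0,0,0,-0.148]])

```text
time: 2.6
tool_pos: [0.4446, 0.0097, 0.3009]
ee_rot: [-3.141, 0.001, 0.922]
wrist_force: [1.1, -0.2, -0.3]
width: 0.0006
finger_force: 0.0
```

Call:
carry_out(commands=[[0.028,-0.005,0,0,0,-0.03],[0.057,-0.009,0,0,0,-0.06],[0.085,-0.014,0,0,0,-0.09],[0.114,-0.019,0,0,0,-0.12],[0.142,-0.023,0,0,0,-0.148]])

```text
time: 3.1
tool_pos: [0.5121, 0.1367, 0.3008]
ee_rot: [-3.141, 0.001, 1.07]
wrist_force: [-0.2, 0.0, 0.3]
width: 0.0005
finger_force: 0.0
```

```bash
cat >> h.py <<'E'
PV=np.array([.620,.021])
def fing(a,off=.014,r=.15,z=.198):
    p=PV+r*np.array([np.cos(a),np.sin(a)])+off*np.array([np.sin(a),-np.cos(a)])
    return np.array([*p,z,a-np.pi/2])
E
python3 - <<'E'
from h import *
a=[.5121,.1375,.3005,1.07];b=[.512,.138,.198,1.07]
w=lin(a,b,5)+lin(b,fing(2.645,.016),5)+[fing(2.645+.0496*i) for i in range(1,29)]
w+=[w[-1]]*2
plan(a,w)
E
```

```text
[[0.0001, -0.0001, 0.0205, 0.0, 0.0, 0.0], [0.0002, -0.0001, 0.041, 0.0, 0.0, 0.0], [0.0002, -0.0002, 0.0615, 0.0, 0.0, 0.0], [0.0003, -0.0003, 0.082, 0.0, 0.0, 0.0], [0.0004, -0.0003, 0.1025, 0.0, 0.0, 0.0]] -> [0.512 0.138 0.198 1.07 ]
[[-0.0071, 0.0002, 0.0, 0.0, 0.0, -0.001], [-0.0142, 0.0003, 0.0, 0.0, 0.0, -0.002], [-0.0212, 0.0005, 0.0, 0.0, 0.0, -0.003], [-0.0283, 0.0007, 0.0, 0.0, 0.0, -0.003], [-0.0354, 0.0008, 0.0, 0.0, 0.0, -0.004]] -> [0.496 0.107 0.198 1.074]
[[-0.0095, -0.0005, 0.0, 0.0, 0.0, -0.05], [-0.0169, -0.0006, 0.0, 0.0, 0.0, -0.099], [-0.0244, -0.0004, 0.0, 0.0, 0.0, -0.149], [-0.0318, 0.0002, 0.0, 0.0, 0.0, -0.198], [-0.0392, 0.0012, 0.0, 0.0, 0.0, -0.248]] -> [0.478 0.071 0.198 1.322]
[[-0.0075, -0.0005, 0.0, 0.0, 0.0, -0.05], [-0.0149, -0.0006, 0.0, 0.0, 0.0, -0.099], [-0.0224, -0.0004, 0.0, 0.0, 0.0, -0.149], [-0.0298, 0.0002, 0.0, 0.0, 0.0, -0.198], [-0.0372, 0.0012, 0.0, 0.0, 0.0, -0.248]] -> [0.47  0.035 0.198 1.57 ]
[[-0.0075, -0.0005, 0.0, 0.0, 0.0, -0.05], [-0.0149, -0.0006, 0.0, 0.0, 0.0, -0.099], [-0.0224, -0.0004, 0.0, 0.0, 0.0, -0.149], [-0.0298, 0.0002, 0.0, 0.0, 0.0, -0.198], [-0.0372, 0.0012, 0.0, 0.0, 0.0, -0.248]] -> [ 0.471 -0.002  0.198  1.818]
[[-0.0075, -0.0005, 0.0, 0.0, 0.0, -0.05], [-0.0149, -0.0006, 0.0, 0.0, 0.0, -0.099], [-0.0224, -0.0004, 0.0, 0.0, 0.0, -0.149], [-0.0298, 0.0002, 0.0, 0.0, 0.0, -0.198], [-0.0372, 0.0012, 0.0, 0.0, 0.0, -0.248]] -> [ 0.481 -0.038  0.198  2.066]
[[-0.0075, -0.0005, 0.0, 0.0, 0.0, -0.05], [-0.0149, -0.0006, 0.0, 0.0, 0.0, -0.099], [-0.0224, -0.0004, 0.0, 0.0, 0.0, -0.149], [-0.0298, 0.0002, 0.0, 0.0, 0.0, -0.198], [-0.0372, 0.0012, 0.0, 0.0, 0.0, -0.248]] -> [ 0.5   -0.07   0.198  2.314]
[[-0.0075, -0.0005, 0.0, 0.0, 0.0, -0.05], [-0.0149, -0.0006, 0.0, 0.0, 0.0, -0.099], [-0.0224, -0.0004, 0.0, 0.0, 0.0, -0.149], [-0.0224, -0.0004, 0.0, 0.0, 0.0, -0.149], [-0.0224, -0.0004, 0.0, 0.0, 0.0, -0.149]] -> [ 0.515 -0.087  0.198  2.463]
```

Call:
carry_out(commands=[[0,0,0.02,0,0,0],[0,0,0.041,0,0,0],[0,0,0.062,0,0,0],[0,0,0.082,0,0,0],[0,0,0.1025,0,0,0]])

```text
time: 3.6
tool_pos: [0.5116, 0.1354, 0.1975]
ee_rot: [-3.141, 0.001, 1.069]
wrist_force: [-0.1, -0.6, -0.2]
width: 0.0003
finger_force: 0.0
```

Call:
carry_out(commands=[[-0.007,0,0,0,0,0],[-0.014,0,0,0,0,0],[-0.02,0,0,0,0,0],[-0.025,0,0,0,0,0],[-0.027,0,0,0,0,0]])

```text
time: 4.1
tool_pos: [0.4992, 0.1112, 0.2003]
ee_rot: [3.14, -0.001, 1.068]
wrist_force: [0.3, -0.7, 0.4]
width: 0.0003
finger_force: 0.0
```

Call:
carry_out(commands=[[-0.002,0,0,0,0,0],[-0.004,0,0,0,0,0],[-0.006,0,0,0,0,0],[-0.008,0,0,0,0,0],[-0.01,0,0,0,0,0]])

```text
time: 4.6
tool_pos: [0.4942, 0.1032, 0.199]
ee_rot: [3.142, -0.001, 1.069]
wrist_force: [0.7, 1.2, 0.1]
width: 0.0007
finger_force: 0.5
```

Call:
carry_out(commands=[[-0.002,0,0,0,0,0],[-0.004,0,0,0,0,0],[-0.006,0,0,0,0,-0.01],[-0.008,0,0,0,0,-0.02],[-0.01,0,0,0,0,-0.03]])

```text
time: 5.1
tool_pos: [0.4892, 0.0941, 0.199]
ee_rot: [3.142, 0.0, 1.1]
wrist_force: [0.4, 1.3, 1.4]
width: 0.0003
finger_force: 0.5
```

```bash
python3 - <<'E'
from h import *
from scipy.optimize import brentq
p=np.array([.4892,.0941]);
f=lambda a:(p-PV)@[np.sin(a),-np.cos(a)]-.014
a=brentq(f,2.3,3.0);r=(p-PV)@[np.cos(a),np.sin(a)];print(a,r)
n=35;s=(4.02-a)/n
c=[*p,.199,1.1]
plan(c,[fing(a+s*i,r=.15,z=.199) for i in range(1,n+1)])
E
```

```text
2.7255351230894074 0.1491852874783567
[[-0.0056, -0.0009, 0.0, 0.0, 0.0, -0.092], [-0.0112, -0.0008, 0.0, 0.0, 0.0, -0.129], [-0.0167, -0.0005, 0.0, 0.0, 0.0, -0.166], [-0.0223, 0.0, 0.0, 0.0, 0.0, -0.203], [-0.0278, 0.0007, 0.0, 0.0, 0.0, -0.24]] -> [0.477 0.069 0.199 1.34 ]
[[-0.0056, -0.0004, 0.0, 0.0, 0.0, -0.037], [-0.0111, -0.0006, 0.0, 0.0, 0.0, -0.074], [-0.0167, -0.0006, 0.0, 0.0, 0.0, -0.111], [-0.0223, -0.0004, 0.0, 0.0, 0.0, -0.148], [-0.0278, 0.0, 0.0, 0.0, 0.0, -0.185]] -> [0.471 0.042 0.199 1.525]
[[-0.0056, -0.0004, 0.0, 0.0, 0.0, -0.037], [-0.0111, -0.0006, 0.0, 0.0, 0.0, -0.074], [-0.0167, -0.0006, 0.0, 0.0, 0.0, -0.111], [-0.0223, -0.0004, 0.0, 0.0, 0.0, -0.148], [-0.0278, 0.0, 0.0, 0.0, 0.0, -0.185]] -> [0.47  0.014 0.199 1.71 ]
[[-0.0056, -0.0004, 0.0, 0.0, 0.0, -0.037], [-0.0111, -0.0006, 0.0, 0.0, 0.0, -0.074], [-0.0167, -0.0006, 0.0, 0.0, 0.0, -0.111], [-0.0223, -0.0004, 0.0, 0.0, 0.0, -0.148], [-0.0278, 0.0, 0.0, 0.0, 0.0, -0.185]] -> [ 0.473 -0.013  0.199  1.894]
[[-0.0056, -0.0004, 0.0, 0.0, 0.0, -0.037], [-0.0111, -0.0006, 0.0, 0.0, 0.0, -0.074], [-0.0167, -0.0006, 0.0, 0.0, 0.0, -0.111], [-0.0223, -0.0004, 0.0, 0.0, 0.0, -0.148], [-0.0278, 0.0, 0.0, 0.0, 0.0, -0.185]] -> [ 0.482 -0.04   0.199  2.079]
[[-0.0056, -0.0004, 0.0, 0.0, 0.0, -0.037], [-0.0111, -0.0006, 0.0, 0.0, 0.0, -0.074], [-0.0167, -0.0006, 0.0, 0.0, 0.0, -0.111], [-0.0223, -0.0004, 0.0, 0.0, 0.0, -0.148], [-0.0278, 0.0, 0.0, 0.0, 0.0, -0.185]] -> [ 0.496 -0.064  0.199  2.264]
[[-0.0056, -0.0004, 0.0, 0.0, 0.0, -0.037], [-0.0111, -0.0006, 0.0, 0.0, 0.0, -0.074], [-0.0167, -0.0006, 0.0, 0.0, 0.0, -0.111], [-0.0223, -0.0004, 0.0, 0.0, 0.0, -0.148], [-0.0278, 0.0, 0.0, 0.0, 0.0, -0.185]] -> [ 0.513 -0.086  0.199  2.449]
```

Call:
carry_out(commands=[[-0.0056,-0.001,0,0,0,-0.06],[-0.0112,-0.001,0,0,0,-0.11],[-0.0167,-0.0005,0,0,0,-0.16],[-0.0223,0,0,0,0,-0.2],[-0.0278,0.0007,0,0,0,-0.24]])

```text
time: 5.6
tool_pos: [0.4772, 0.0689, 0.1989]
ee_rot: [3.142, 0.0, 1.341]
wrist_force: [0.2, 1.4, -0.2]
width: 0.0004
finger_force: 0.5
```

Call:
carry_out(commands=[[-0.0056,-0.0004,0,0,0,-0.037],[-0.0111,-0.0006,0,0,0,-0.074],[-0.0167,-0.0006,0,0,0,-0.111],[-0.0223,-0.0004,0,0,0,-0.148],[-0.0278,0,0,0,0,-0.185]])

```text
time: 6.1
tool_pos: [0.4709, 0.0418, 0.199]
ee_rot: [3.141, 0.0, 1.526]
wrist_force: [1.3, 1.5, -0.5]
width: 0.0003
finger_force: 0.5
```

Call:
carry_out(commands=[[-0.0056,-0.0004,0,0,0,-0.037],[-0.0111,-0.0006,0,0,0,-0.074],[-0.0167,-0.0006,0,0,0,-0.111],[-0.0223,-0.0004,0,0,0,-0.148],[-0.0278,0,0,0,0,-0.185]])

```text
time: 6.6
tool_pos: [0.4696, 0.0141, 0.199]
ee_rot: [3.141, 0.0, 1.711]
wrist_force: [1.0, 1.2, 0.3]
width: 0.0004
finger_force: 0.5
```

Call:
carry_out(commands=[[-0.0056,-0.0004,0,0,0,-0.037],[-0.0111,-0.0006,0,0,0,-0.074],[-0.0167,-0.0006,0,0,0,-0.111],[-0.0223,-0.0004,0,0,0,-0.148],[-0.0278,0,0,0,0,-0.185]])

```text
time: 7.1
tool_pos: [0.4733, -0.0134, 0.1989]
ee_rot: [-3.142, -0.0, 1.896]
wrist_force: [1.2, 0.9, 0.2]
width: 0.0003
finger_force: 0.5
```

Call:
carry_out(commands=[[-0.0056,-0.0004,0,0,0,-0.037],[-0.0111,-0.0006,0,0,0,-0.074],[-0.0167,-0.0006,0,0,0,-0.111],[-0.0223,-0.0004,0,0,0,-0.148],[-0.0278,0,0,0,0,-0.185]])

```text
time: 7.6
tool_pos: [0.4821, -0.0398, 0.1989]
ee_rot: [-3.141, -0.0, 2.081]
wrist_force: [1.3, 2.2, 1.2]
width: 0.0002
finger_force: 0.5
```

Pushing steadily at about 1–2 N. I'll continue, slowing down at the end, then look.

Call:
carry_out(commands=[[-0.0056,-0.0004,0,0,0,-0.037],[-0.0111,-0.0006,0,0,0,-0.074],[-0.0167,-0.0006,0,0,0,-0.111],[-0.0223,-0.0004,0,0,0,-0.148],[-0.0278,0,0,0,0,-0.185]])

```text
time: 8.1
tool_pos: [0.4955, -0.0641, 0.1989]
ee_rot: [-3.141, -0.001, 2.266]
wrist_force: [-0.5, 1.1, 1.2]
width: 0.0006
finger_force: 0.5
```

Call:
carry_out(commands=[[-0.0056,-0.0004,0,0,0,-0.037],[-0.0111,-0.0006,0,0,0,-0.074],[-0.0167,-0.0006,0,0,0,-0.111],[-0.0208,-0.0005,0,0,0,-0.138],[-0.0225,-0.0004,0,0,0,-0.149]])

```text
time: 8.6
tool_pos: [0.5096, -0.0819, 0.1988]
ee_rot: [-3.141, -0.001, 2.413]
wrist_force: [-1.5, -0.1, 0.2]
width: 0.0004
finger_force: 0.4
```

```bash
python3 - <<'E'
from bench import *
from h import *
for n in("scene","side"):
    s=snapshot(n); pickle.dump(s,open(n+"1.pkl","wb")); print(arm(s,(.62,.021,4.0)))
cv2.imwrite("pics/side1.png",s["img"][:,:,::-1])
print(get_obs()["tool_pos"])
E
```

```text
(array([0.62186481, 0.02329828, 4.00849706]), array([ 0.46330338, -0.16347237]), array([ 460.5, -162.2]), 50.8, 574)
(array([0.61788363, 0.02086219, 4.00340829]), array([ 0.45837382, -0.16509916]), array([ 458. , -163.2]), 52.3, 796)
[ 0.50973336 -0.08179166  0.19875172]
```

View pics/side1.png

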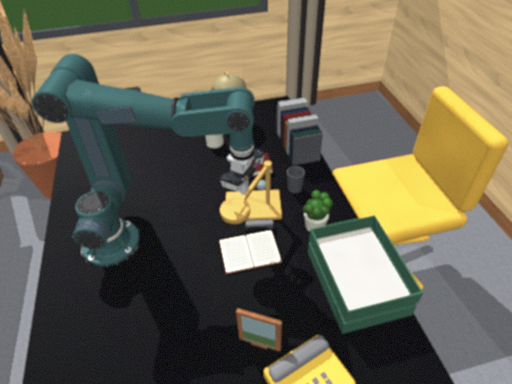

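The head is at (235,214) px, measured at (0.461, −0.164), so it is about 0.154 rad short of the book centre at (0.495, −0.182).

Call:
carry_out(commands=[[-0.003,-0.0003,0,0,0,-0.02],[-0.006,-0.0004,0,0,0,-0.04],[-0.009,-0.0005,0,0,0,-0.06],[-0.012,-0.0005,0,0,0,-0.08],[-0.015,-0.0005,0,0,0,-0.1]])

```text
time: 9.2
tool_pos: [0.5208, -0.092, 0.1988]
ee_rot: [-3.141, -0.0, 2.514]
wrist_force: [-1.8, -0.5, -0.4]
width: 0.0005
finger_force: 0.5
```

Call:
carry_out(commands=[[-0.003,-0.0003,0,0,0,-0.02],[-0.0055,-0.0004,0,0,0,-0.037],[-0.0075,-0.0005,0,0,0,-0.05],[-0.0085,-0.0005,0,0,0,-0.056],[-0.0085,-0.0005,0,0,0,-0.056]])

```text
time: 9.7
tool_pos: [0.5276, -0.0973, 0.199]
ee_rot: [3.141, 0.001, 2.569]
wrist_force: [-0.1, 0.4, -0.3]
width: 0.0006
finger_force: 0.1
```

```bash
python3 - <<'E'
from bench import *
from h import *
for n in("scene","side"):
    s=snapshot(n); pickle.dump(s,open(n+"2.pkl","wb")); print(arm(s,(.62,.021,4.15)))
print(get_obs()["tool_pos"])
E
```

```text
(array([0.62143528, 0.0229938 , 4.16786121]), array([ 0.4945218 , -0.18657235]), array([ 492.2, -185.7]), 51.6, 599)
(array([0.61764102, 0.02068286, 4.15901806]), array([ 0.4888793 , -0.18775279]), array([ 487. , -186.9]), 50.3, 788)
[ 0.52763587 -0.0971601   0.19918378]
```

```bash
python3 - <<'E'
from h import *
c=np.array([.5276,-.0972,.199,2.57]);d=c+[-.0253,.0162,0,0]
plan(c,lin(c,d,5)+lin(d,[.489,.047,.14,2.57],5)+lin([.489,.047,.14,2.57],[.489,.047,.055,2.57],5))
for n in("scene","side"):
    P=cloud(pickle.load(open(n+"2.pkl" if 0 else n+".pkl","rb")));m=np.hypot(P[...,0]-.489,P[...,1]-.047)<.022
    p=P[m&(P[...,2]<.1)];print(n,np.percentile(p[:,2],[5,25,50,75,95]).round(4)); t=p[p[:,2]>.033]; print(t.mean(0),len(t),rect(t))
E
```

```text
[[0.006, 0.0, 0.0, 0.0, 0.0, 0.0], [0.012, 0.0, 0.0, 0.0, 0.0, 0.0], [0.018, 0.0, 0.0, 0.0, 0.0, 0.0], [0.024, 0.0, 0.0, 0.0, 0.0, 0.0], [0.03, -0.0001, 0.0, 0.0, 0.0, 0.0]] -> [ 0.502 -0.081  0.199  2.57 ]
[[0.0161, 0.0201, 0.0118, 0.0, 0.0, 0.0], [0.0322, 0.0402, 0.0236, 0.0, 0.0, 0.0], [0.0483, 0.0603, 0.0354, 0.0, 0.0, 0.0], [0.0643, 0.0804, 0.0472, 0.0, 0.0, 0.0], [0.0804, 0.1005, 0.059, 0.0, 0.0, 0.0]] -> [0.489 0.047 0.14  2.57 ]
[[0.0, 0.0, 0.017, 0.0, 0.0, 0.0], [0.0, 0.0, 0.034, 0.0, 0.0, 0.0], [0.0, 0.0, 0.051, 0.0, 0.0, 0.0], [0.0, 0.0, 0.068, 0.0, 0.0, 0.0], [0.0, 0.0, 0.085, 0.0, 0.0, 0.0]] -> [0.489 0.047 0.055 2.57 ]
scene [-0.7548 -0.7494  0.028   0.0373  0.0401]
[0.49104241 0.05070528 0.0383669 ] 42 (array([489.6,  50.9]), array([28. , 29.2]), 53.5)
side [0.0189 0.03   0.0354 0.0406 0.0436]
[0.48730921 0.0454865  0.0394082 ] 51 (array([488.5,  43.9]), array([35.4, 35.8]), 80.4)
```

Call:
carry_out(commands=[[0.006,0,0,0,0,0],[0.012,0,0,0,0,0],[0.018,0,0,0,0,0],[0.024,0,0,0,0,0],[0.03,0,0,0,0,0]])

```text
time: 10.3
tool_pos: [0.5015, -0.0805, 0.1991]
ee_rot: [3.142, 0.0, 2.569]
wrist_force: [0.4, 0.1, 1.0]
width: 0.0007
finger_force: 0.0
```

Call:
carry_out(commands=[[0.016,0.02,0.012,0,0,0],[0.032,0.04,0.024,0,0,0],[0.048,0.06,0.036,0,0,0],[0.065,0.08,0.048,0,0,0],[0.081,0.101,0.059,0,0,0]])

```text
time: 10.8
tool_pos: [0.4881, 0.0489, 0.1395]
ee_rot: [3.142, 0.0, 2.569]
wrist_force: [0.9, 0.6, -0.7]
width: 0.0005
finger_force: 0.0
```

Call:
carry_out(commands=[[0,0,0.017,0,0,0],[0,0,0.034,0,0,0],[0,0,0.051,0,0,0],[0,0,0.068,0,0,0],[0,0,0.085,0,0,0]])

```text
time: 11.3
tool_pos: [0.4885, 0.048, 0.0545]
ee_rot: [3.141, 0.0, 2.569]
wrist_force: [1.1, 0.0, -0.1]
width: 0.0003
finger_force: 0.0
```

```bash
python3 - <<'E'
from bench import *
from h import *
for n in("scene","side"):
    s=snapshot(n); print(arm(s,(.62,.021,4.15)))
    if n=="scene": cv2.imwrite("pics/scene3.png",cv2.resize(s["img"][120:280,180:340,::-1],None,fx=3.5,fy=3.5))
o=get_obs();print(o["tool_pos"],o["wrist_force"])
E
```

```text
(array([0.62125403, 0.02351075, 4.17139847]), array([ 0.49508263, -0.18650301]), array([ 490.4, -184.7]), 51.5, 601)
(array([0.61725816, 0.02096962, 4.1607694 ]), array([ 0.48886168, -0.18769121]), array([ 486.8, -187.8]), 50.3, 799)
[0.48630208 0.04802376 0.05242009] [-0.33484683 -0.9951885   0.50987805]
```

View pics/scene3.png

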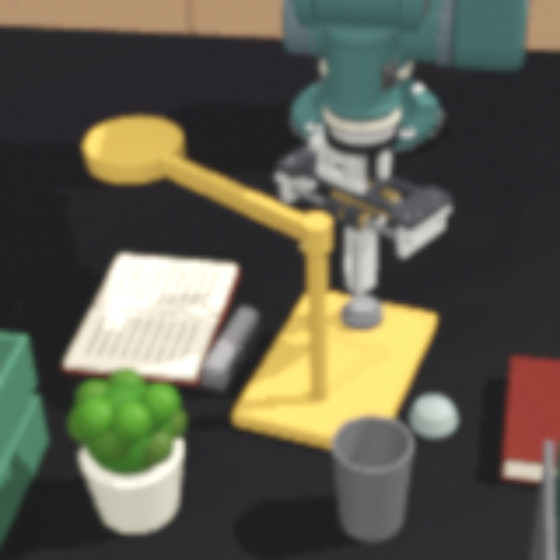

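The fingertip is above the button (crop 362,305), and the arm has stayed put over the book. Pressing down slowly.

Call:
carry_out(commands=[[0,0,0.003,0,0,0],[0,0,0.006,0,0,0],[0,0,0.009,0,0,0],[0,0,0.012,0,0,0],[0,0,0.0135,0,0,0]])

```text
time: 11.9
tool_pos: [0.4888, 0.0478, 0.0414]
ee_rot: [-3.142, 0.0, 2.569]
wrist_force: [0.1, 0.2, -0.5]
width: 0.0004
finger_force: 0.0
```

Call:
carry_out(commands=[[0,0,0.001,0,0,0],[0,0,0.002,0,0,0],[0,0,0.003,0,0,0],[0,0,0.004,0,0,0],[0,0,0.004,0,0,0]])

```text
time: 12.4
tool_pos: [0.4888, 0.0478, 0.0376]
ee_rot: [-3.142, 0.0, 2.569]
wrist_force: [-1.0, -0.1, 1.4]
width: 0.0007
finger_force: 1.1
```

Call:
carry_out(commands=[[0,0,0.0008,0,0,0],[0,0,0.0016,0,0,0],[0,0,0.0024,0,0,0],[0,0,0.003,0,0,0],[0,0,0.003,0,0,0]])

```text
time: 12.9
tool_pos: [0.4888, 0.0478, 0.0345]
ee_rot: [-3.142, 0.0, 2.569]
wrist_force: [-0.7, -0.8, 4.3]
width: 0.0006
finger_force: 1.8
```

Call:
carry_out(commands=[[0,0,0.0005,0,0,0],[0,0,0.001,0,0,0],[0,0,0.0015,0,0,0],[0,0,0.0015,0,0,0],[0,0,0.0015,0,0,0]])

```text
time: 13.4
tool_pos: [0.4889, 0.0478, 0.0342]
ee_rot: [3.142, 0.0, 2.569]
wrist_force: [-3.4, 0.6, 8.1]
width: 0.0003
finger_force: 4.5
```

Bottomed out: 8 N with no further travel. Releasing and backing away upward.

Call:
carry_out(commands=[[0,0,-0.003,0,0,0],[0,0,-0.008,0,0,0],[0,0,-0.018,0,0,0],[0,0,-0.033,0,0,0],[0,0,-0.05,0,0,0]])

```text
time: 13.9
tool_pos: [0.4884, 0.0479, 0.083]
ee_rot: [-3.141, -0.001, 2.569]
wrist_force: [-0.7, 0.2, 0.5]
width: 0.0004
finger_force: 0.0
```

Call:
carry_out(commands=[[0.005,0,-0.02,0,0,0],[0.01,0,-0.035,0,0,0],[0.015,0,-0.045,0,0,0],[0.015,0,-0.05,0,0,0],[0.015,0,-0.05,0,0,0]])

```text
time: 14.4
tool_pos: [0.4765, 0.056, 0.1335]
ee_rot: [3.141, 0.001, 2.569]
wrist_force: [-0.7, 0.8, 1.6]
width: 0.0004
finger_force: 0.0
```

```bash
python3 - <<'E'
from bench import *
from h import *
for n in("scene","side"):
    s=snapshot(n); print(arm(s,(.62,.021,4.15)))
    if n=="scene": cv2.imwrite("pics/scene4.png",cv2.resize(s["img"][120:280,180:340,::-1],None,fx=3.5,fy=3.5))
o=get_obs();print(o["tool_pos"],o["wrist_force"],o["time"])
E
```

```text
(array([0.62116978, 0.02378203, 4.17324893]), array([ 0.49538722, -0.18646484]), array([ 490.7, -186.4]), 51.8, 608)
(array([0.61729908, 0.02052064, 4.16051896]), array([ 0.48885034, -0.18810803]), array([ 487.3, -188.3]), 50.3, 790)
[0.47580152 0.05590565 0.13217329] [ 0.1967568  -0.50199775 -0.52467701] 14.5
```

View pics/scene4.png

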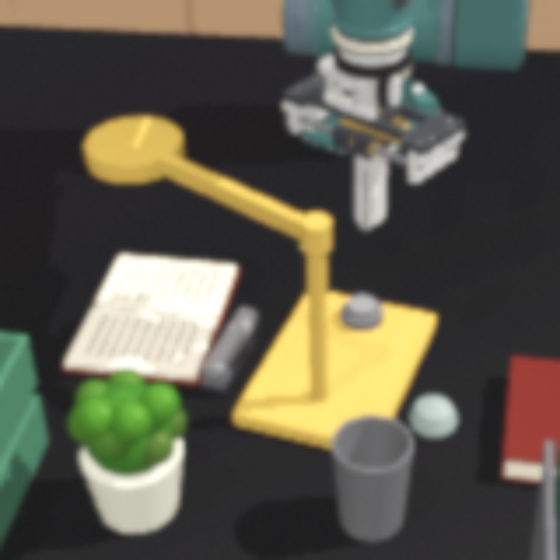

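The button (crop 362,310) is free and up again, the head is over the book, and nothing else has moved.

```bash
python3 -c "
from bench import *
print(close_job())"
```

```text
the job is handed in; nothing more can be done
None
```

The lamp's head hangs about 6 mm from the open book's middle, the button was pressed down to its stop and let go, nothing else appears to have moved, and the job is handed in; the hand-in returned no verdict.

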